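Fit the drive gear on the gearmotor's flatted shaft

TASK

Fit the blue drive gear onto the upright shaft of the gearmotor: turn it so that the flat in its D-shaped bore meets the flat of the shaft, seat it fully home on the shoulder, level, and let go. Leave the orange gear where it lies.

Things in the scene. Friction and masses are not known exactly. Their poses are not given: they have to be found in the camera images.
- drive_gear_mid (a point): Loose blue gear, 48 mm high, hub up: toothed disc 74 mm across, 12 mm thick; above it a 40 x 40 mm square hub (sides along x and y; grip two opposite ones above the disc). D bore right through: 29 mm diameter, flat 6.6 mm from the axis on the -x side. Point: on the bore's axis half-way up, 24 mm above the underside; z up. 0.1 to 0.2 kg.
- shaft_base (a point): Centre of the shoulder under the upright steel shaft, 54 mm above the table, z up. The gearmotor is fixed: green case 106 x 84 mm, aluminium cover 50 mm high, black motor to the back (+x). The shaft's flat is on the -x side, away from the motor. The gear fits only with its x the same way as this x (7 degrees play, 1.6 mm all round); seated, its middle is 24 mm above this point.
- shaft_tip (a point): Top of the same shaft, on its axis, 38 mm above the shoulder. From the shoulder the shaft is straight for 22 mm (26 mm diameter, one flat 5 mm from the axis on the -x side), then tapers over 16 mm to 0.4 of that D-shape at this tip, as a lead-in for place and turn.
- idler_gear_mid (a point): Loose orange gear, not wanted here: 48 mm high, disc 74 mm across and 12 mm thick, round hub 40 mm in diameter, plain round 16 mm bore. Point: on its axis, 24 mm above its underside. The blue and the orange gear may swap places.

How it is judged:
By the outcome, as a careful person would: the job done as asked, in the order asked, and still so for the second after the job is handed in, with the robot touching nothing.
It also fails if it takes over 35 s, if anything falls off the work surface, if the arm or the gripper's body presses on something with over 40 N, if the wrist force passes 120 N, or if a joint passes its speed limit or range.

ROBOT

A 6-joint arm with a two-finger parallel gripper is mounted at the origin on the work surface; the furniture and walls round the work are solid. World frame = base frame: x ahead of the robot, y to its left, z up, the work surface at z = 0. Lengths are in m, angles in rad, forces in N, time in s.
With the tool pointing down it reaches from about 0.275 to 0.875 m from the base axis. Payload 12.5 kg.
Tool frame: the origin (TCP) lies at the centre of the arm's flange, where the gripper is bolted on; the fingertips stand 173 mm ahead of it and the grasp point (between the pads) lies 155 mm ahead of it; z points along the fingers, y is the line along which they close (so a half turn about z gives the same grasp; the last joint's range is limited). The gripper opens to 85 mm and grips with 20 to 120 N. Pads are 22 mm wide; open, the fingers measure 114 mm over their backs; the gripper's body (76 mm by 85 mm) begins 54 mm behind the grasp point. The pads swing forward as they close: fully open they stand 13 mm farther back than shut.
Start: joints at [-1.377, 0.351, 1.652, -0, 1.139, -0.085], TCP at [0.151, -0.529, 0.405] pointing down, gripper open.
Joint ranges: [-2.75, 2.75], [-0.79, 2.1], [0.01, 2.65], [-1.57, 4.71], [0.07, 3.14], [-2.87, 2.87]. Speed limits (rad/s): [2.22, 2.22, 2.79, 3.14, 3.14, 3.14].

INTERFACE

Orientations are given as a unit quaternion [x, y, z, w].
In Python, from cell import read_state, snapshot, calibration, close_job gives the robot as it stands.
- The arm moves only by the tool apply_moves, never from a script. Its argument "commands" is a list that holds one entry, the list of rows, each a list of 4 numbers: the shift along the tool's x, y, z in mm, then the turn about the tool's z in degrees. A call has exactly 8 rows; each row is the pose to reach, as a shift and turn from the pose commanded when the call began, along the tool's axes at that moment; what a row does not reach only later rows make up. A row lasts 1/12 s, in which the tool goes at most 41.7 mm and 7.16 degrees, less where a joint would pass 70% of its speed; a pose out of reach is approached as far as the arm can. A call with a gripper value outside its range is refused whole. "jaw" is the finger opening in mm, from 0 to 85.4, set as the call begins (left out, the last holds). The fingers move at their own pace and stop on an object; "force" is the grip in N (left out, the last holds). Time passes only in rows, so rows that repeat a pose let the fingers close, or fill a call up. It gives the time, the measured TCP pose, the force, the opening and the grip force at its end, in the units of the state.
- read_state(): the state, without advancing time (a new reading comes with each control period).
- snapshot(name): name is "scene" or "top" or "wrist"; returns (picture, depth): 420x560x3 uint8, blue, green, red; 420x560 float32, m along the optical axis (not along the pixel's ray), 0 where there is no reading.
- calibration(name): a dict with "mtx" (3x3 intrinsics, pixels), "eye" and "rotation" of the camera in the world; the wrist camera has in their place "T_tool_cam" (4x4, takes a point from camera to tool coordinates, whose origin is the TCP and whose axes are the flange's). Camera axes: x right, y down, z forward; pixel columns grow to the right and rows downward; lengths in m; the calibration is good to about 2 mm. A picture is of the moment at which its call begins: read the wrist's pose just before it. calibration takes no time and is no camera call.
- close_job(): hands the job in; it is judged then, once.
The state is a dict: "clock": time; "qpos": joint angles; "qd": joint speeds; "effort": joint torques, N m; "eef_pos": TCP position; "tool_rot": TCP orientation; "ft_force": force on the tool from outside, world axes, zero at the start; "moment": the same for the moment, N m; "grip_width": finger opening in m; "finger_force": force on a finger pad.
Only numpy, scipy, OpenCV 4.12 (cv2) and the standard library are available. Lean on these libraries where they do the work, as an engineer would, in place of code of your own. Each camera call takes 0.05 s, during which the arm holds its last target. There are 200 camera calls.

## Working session

There is one attempt and no reset: what is moved stays moved. The work goes in short steps, Python scripts to look and compute and a tool call to move; the robot and the scene stay as the last step left them, time stands still between calls to the robot, and variables do not carry over. Pictures are saved under pics/ and viewed, at most 10 in all, crops included, and the job is handed in when it is done.

Besides the shell and the picture viewer there is one more tool, called after "Call:" as name(argument=value, ...) on one line, values as JSON. apply_moves: Moves the arm, as the interface text tells. Its arguments: {"type":"object","properties":{"commands":{"type":"array","items":{"type":"array","items":{"type":"array","items":{"type":"number"}}}},"jaw":{"type":"number"},"force":{"type":"number"}},"required":["commands"]}

```bash
mkdir -p pics
cat > h.py <<'E'
import numpy as np, cv2
from scipy.spatial.transform import Rotation as R
from cell import read_state, snapshot, calibration, close_job
def look(name):
    s=read_state(); im,d=snapshot(name); c=calibration(name); K=np.array(c["mtx"])
    if name=="wrist":
        T=np.eye(4);T[:3,:3]=R.from_quat(s["tool_rot"]).as_matrix();T[:3,3]=s["eef_pos"]
        M=T@np.array(c["T_tool_cam"]); e,r=M[:3,3],M[:3,:3]
    else: e,r=np.array(c["eye"]),np.array(c["rotation"])
    return im,d,K,e,r
def cloud(d,K,e,r):
    v,u=np.indices(d.shape); p=np.stack([(u-K[0,2])/K[0,0]*d,(v-K[1,2])/K[1,1]*d,d],-1)
    return p@r.T+e
def onplane(uv,z,K,e,r):
    uv=np.atleast_2d(uv); q=np.c_[(uv[:,0]-K[0,2])/K[0,0],(uv[:,1]-K[1,2])/K[1,1],np.ones(len(uv))]@r.T
    return e+q*((z-e[2])/q[:,2])[:,None]
E
python3 - <<'E'
from h import *
s=read_state();print({k:np.round(v,3).tolist() for k,v in s.items()})
for n in("scene","top"):
    im,d,K,e,r=look(n);print(n,K.tolist(),e,r.tolist());cv2.imwrite(f"pics/{n}1.png",im)
    P=cloud(d,K,e,r);hsv=cv2.cvtColor(im,cv2.COLOR_BGR2HSV)
    for c,lo,hi in(("blue",95,130),("orange",5,22),("green",40,85)):
        m=cv2.inRange(hsv,(lo,90,50),(hi,255,255));k,l,st,ce=cv2.connectedComponentsWithStats(m)
        for i in range(1,k):
            if st[i,4]>150:
                q=P[(l==i)&(d>0)];print(c,st[i],ce[i].round(1),np.percentile(q,[2,50,98],axis=0).round(3).tolist() if len(q) else 0)
E
```

```text
{'clock': 0.0, 'qpos': [-1.377, 0.351, 1.652, 0.0, 1.139, -0.085], 'qd': [-0.0, -0.0, 0.0, 0.0, -0.001, 0.0], 'effort': [-0.001, -50.61, -29.14, -0.0, 0.005, 0.0], 'eef_pos': [0.151, -0.529, 0.404], 'tool_rot': [0.99, 0.139, -0.0, -0.001], 'ft_force': [-0.18, 0.583, 0.363], 'moment': [0.041, 0.004, -0.013], 'finger_force': 0.0, 'grip_width': 0.085}
scene [[480.39029059719104, 0.0, 276.43310877562226], [0.0, 480.39029059719104, 214.98398868214525], [0.0, 0.0, 1.0]] [ 1.03020517 -0.46588936  0.60771502] [0.8024981354201111, 0.3851634207876289, -0.2002282040480765, -0.40933427444827875]Traceback (most recent call last):
  File "<stdin>", line 5, in <module>
  File "h.py", line 13, in cloud
    return p@r.T+e
           ~^~~~
ValueError: matmul: Input operand 1 has a mismatch in its core dimension 0, with gufunc signature (n?,k),(k,m?)->(n?,m?) (size 4 is different from 3)
```

```bash
sed -i 's/np.array(c\["rotation"\])/R.from_quat(c["rotation"]).as_matrix()/' h.py
python3 - <<'E'
from h import *
for n in("scene","top"):
    im,d,K,e,r=look(n);print(n,e);cv2.imwrite(f"pics/{n}1.png",im)
    P=cloud(d,K,e,r);hsv=cv2.cvtColor(im,cv2.COLOR_BGR2HSV)
    for c,lo,hi in(("blue",95,130),("orange",5,22),("green",40,85)):
        m=cv2.inRange(hsv,(lo,90,50),(hi,255,255));k,l,st,ce=cv2.connectedComponentsWithStats(m)
        for i in range(1,k):
            if st[i,4]>150:
                q=P[(l==i)&(d>0)];print(c,st[i],ce[i].round(1),np.percentile(q,[2,50,98],axis=0).round(3).tolist() if len(q) else 0)
E
```

```text
scene [ 1.03020517 -0.46588936  0.60771502]
blue [  0  31  71  31 903] [32.6 44.1] [[-1.701, -0.027, -0.146], [-1.681, 0.096, -0.088], [-1.305, 0.218, -0.056]]
blue [323 175  32  29 548] [339.8 188. ] [[0.381, 0.161, 0.008], [0.417, 0.2, 0.036], [0.453, 0.232, 0.059]]
orange [257  37 162  59 399] [342.9  67.7] [[-1.775, 2.336, -0.726], [-1.342, 2.373, -0.714], [-0.946, 2.409, -0.7]]
orange [ 68  38  30  19 183] [84.1 47.3] [[-0.68, 0.001, 0.104], [-0.663, 0.052, 0.122], [-0.649, 0.092, 0.147]]
orange [   0   47  133  125 7224] [ 59.  109.2] [[-0.942, -0.341, -0.001], [-0.508, -0.119, 0.002], [-0.081, 0.152, 0.078]]
orange [ 196  110  140   90 3836] [264.4 159.2] [[-0.152, 0.013, -0.001], [0.183, 0.21, 0.002], [0.345, 0.273, 0.028]]
orange [506 128  54  21 188] [534.5 137.3] [[-0.218, 2.342, -0.727], [-0.053, 2.375, -0.713], [0.092, 2.412, -0.702]]
orange [  143   173   417   247 28123] [335.7 296.3] [[0.291, -0.262, -0.026], [0.674, -0.049, 0.002], [0.789, 0.262, 0.13]]
orange [ 33 219  70  61 930] [ 64.2 250.3] [[0.102, -0.368, -0.0], [0.243, -0.349, 0.019], [0.298, -0.298, 0.044]]

[... 2130 characters left out ...]
044]]
orange [524 298  35  22 228] [542.6 305.9] [[0.275, -0.592, 0.133], [0.299, -0.568, 0.137], [0.313, -0.529, 0.141]]
orange [314 301  47  17 576] [336.2 308.7] [[0.263, -0.205, -0.001], [0.28, -0.153, 0.025], [0.294, -0.107, 0.032]]
orange [484 300  48  47 621] [508.7 322.7] [[0.223, -0.533, 0.133], [0.265, -0.496, 0.137], [0.306, -0.448, 0.141]]
orange [533 322  27  38 305] [545.4 342.2] [[0.194, -0.595, 0.132], [0.221, -0.568, 0.137], [0.259, -0.545, 0.141]]
orange [486 363  21  28 203] [494.4 375.3] [[0.132, -0.485, 0.133], [0.158, -0.461, 0.137], [0.181, -0.446, 0.142]]
orange [514 385  17  28 164] [520.8 398.2] [[0.084, -0.531, 0.133], [0.113, -0.516, 0.137], [0.136, -0.501, 0.14]]
```

View pics/scene1.png

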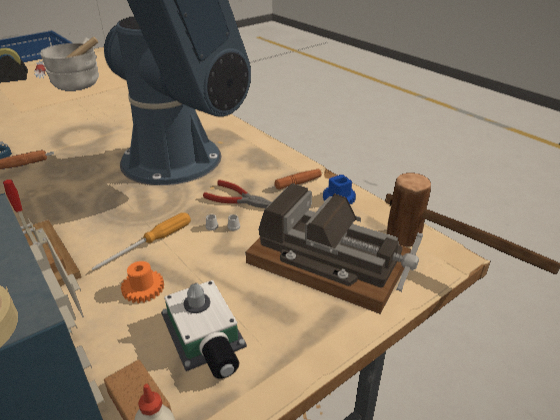

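View pics/top1.png

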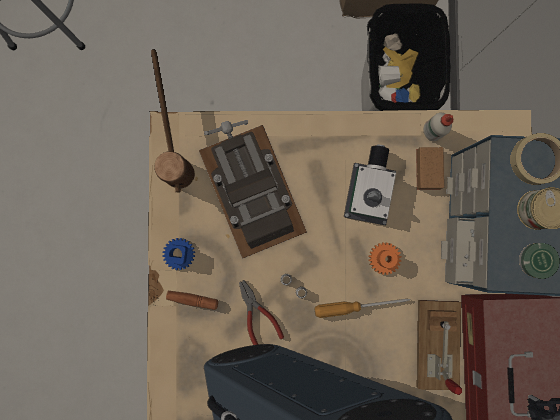

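Run:
```python
from h import *
print(np.round(calibration("wrist")["T_tool_cam"],3).tolist(),np.round(calibration("wrist")["mtx"],1).tolist())
im,d,K,e,r=look("top");P=cloud(d,K,e,r)
print("gear",onplane([[178.7,253.5],[178,255]],.012,K,e,r).round(4)[:,:2],"hub",onplane([178,254],.048,K,e,r).round(4))
print("tip",P[190:206:3,364:384:3,2].round(3))
print("shaft",onplane([373,198],.07,K,e,r).round(4))
s=read_state();print(R.from_quat(s["tool_rot"]).as_matrix().round(3).tolist())
big=cv2.resize(np.hstack([im[220:290,140:220],im[140:230,330:410][10:80]]),None,fx=5,fy=5,interpolation=cv2.INTER_CUBIC);cv2.imwrite("pics/c.png",big)
```

```text
[[0.0, -0.962, -0.274, 0.071], [1.0, 0.0, -0.0, -0.001], [0.0, -0.274, 0.962, 0.031], [0.0, 0.0, 0.0, 1.0]] [[294.8, 0.0, 283.3], [0.0, 294.8, 214.7], [0.0, 0.0, 1.0]]
gear [[0.4063 0.2061]
 [0.4029 0.2077]] hub [[0.406  0.2013 0.048 ]]
tip [[0.048 0.056 0.051 0.052 0.052 0.051 0.053]
 [0.054 0.052 0.08  0.085 0.09  0.08  0.052]
 [0.057 0.061 0.079 0.092 0.089 0.08  0.045]
 [0.052 0.056 0.051 0.058 0.07  0.078 0.043]
 [0.049 0.052 0.05  0.057 0.055 0.052 0.05 ]
 [0.049 0.052 0.052 0.052 0.057 0.047 0.05 ]]
shaft [[ 0.5275 -0.2318  0.07  ]]
[[0.961, 0.275, -0.0], [0.275, -0.961, 0.001], [0.0, -0.001, -1.0]]
```

View pics/c.png

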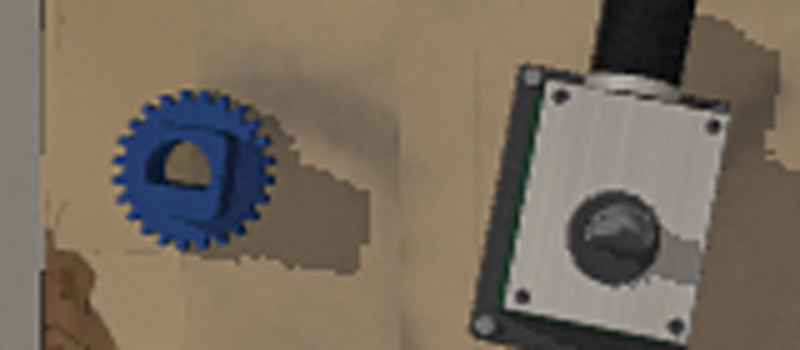

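Call:
apply_moves(commands=[[[10, -14, 0, 0], [30, -43, 0, 0], [52, -74, 0, 0], [74, -106, 0, 0], [96, -137, 0, 0], [118, -169, 0, 0], [140, -200, 0, 0], [162, -232, 0, 0]]])

```text
clock: 0.87
eef_pos: [0.2433, -0.2594, 0.4047]
tool_rot: [0.99, 0.139, 0.0, 0.0]
ft_force: [0.9, -0.9, 0.5]
grip_width: 0.0856
finger_force: 0.0
```

Call:
apply_moves(commands=[[[22, -31, 0, 0], [44, -63, 0, 0], [66, -94, 0, 0], [88, -126, 0, 0], [110, -157, 0, 0], [132, -189, 0, 0], [154, -220, 0, 0], [176, -252, 0, 0]]])

```text
clock: 1.53
eef_pos: [0.3431, 0.0316, 0.4049]
tool_rot: [0.99, 0.139, 0.0, 0.0]
ft_force: [1.5, -1.7, -0.2]
grip_width: 0.0857
finger_force: 0.0
```

Run:
```python
from h import *
s=read_state();print({k:np.round(v,4).tolist() for k,v in s.items()})
p=np.array([.404,.206,.36])-s["eef_pos"];print(R.from_quat(s["tool_rot"]).inv().apply(p)*1000)
```

```text
{'clock': 1.5333, 'qpos': [-0.0435, -0.0431, 2.1235, -0.0001, 1.0603, 1.2485], 'qd': [1.3535, 0.3685, -0.3435, 0.002, -0.031, 1.3469], 'effort': [-9.4774, -29.6546, -24.2665, 0.135, 0.3011, -2.1656], 'eef_pos': [0.3431, 0.0316, 0.4049], 'tool_rot': [0.9903, 0.139, 0.0004, 0.0001], 'ft_force': [1.4911, -1.6935, -0.1978], 'moment': [-0.0399, -0.0358, 0.0619], 'finger_force': 0.0, 'grip_width': 0.0857}
[ 106.52098683 -150.89880979   44.95454954]
```

Call:
apply_moves(commands=[[[20, -29, 8, 4], [42, -60, 18, 9], [64, -91, 28, 14], [82, -118, 36, 19], [96, -138, 42, 22], [104, -149, 45, 24], [107, -153, 45, 24], [107, -153, 45, 24]]])

```text
clock: 2.2
eef_pos: [0.404, 0.2067, 0.3595]
tool_rot: [0.998, -0.069, -0.0, 0.0]
ft_force: [0.7, 0.2, -0.3]
grip_width: 0.0855
finger_force: 0.0
```

Run:
```python
from h import *
s=read_state();print(s["eef_pos"],s["tool_rot"],np.abs(s["qd"]).max(),s["qpos"])
im,d,K,e,r=look("wrist");cv2.imwrite("pics/w1.png",im)
```

```text
[0.40398396 0.20666158 0.35950706] [ 9.97632230e-01 -6.87739611e-02 -2.47756070e-04  1.18822177e-04] 0.0323470601065833 [ 3.70198981e-01  2.35515817e-01  1.93749612e+00 -5.44096123e-06
  9.69130246e-01  2.07865498e+00]
```

View pics/w1.png

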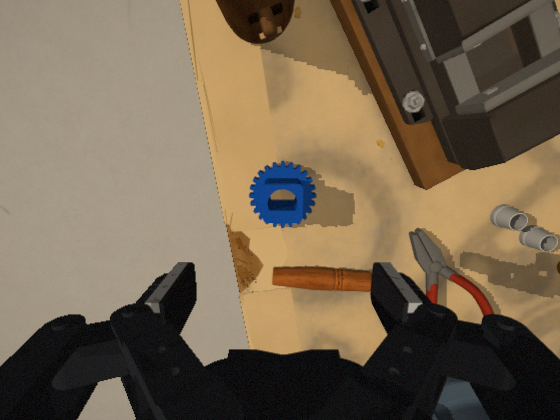

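```bash
cat > g.py <<'E'
from h import *
s=read_state();im,d,K,e,r=look("wrist");P=cloud(d,K,e,r)
hsv=cv2.cvtColor(im,cv2.COLOR_BGR2HSV);m=cv2.inRange(hsv,(100,100,30),(130,255,255))
k,l,st,ce=cv2.connectedComponentsWithStats(m);i=1+np.argmax(st[1:,4]);m=l==i
q=P[m];print("zpct",np.percentile(q[:,2],[5,50,95,99]).round(4))
t=R.from_quat(s["tool_rot"]).as_matrix();yt=np.degrees(np.arctan2(t[1,0],t[0,0]))
zt=np.percentile(q[:,2],97)
c,_=cv2.findContours(m.astype(np.uint8),cv2.RETR_EXTERNAL,cv2.CHAIN_APPROX_NONE);c=max(c,key=cv2.contourArea)
print("contour",st[i])
h=onplane(c[:,0],.012,K,e,r)[:,:2]*1000;print("disc",cv2.minEnclosingCircle(h.astype(np.float32)))
top=m&(P[:,:,2]>.042);v,u=np.nonzero(top)
x=onplane(np.c_[u,v],.048,K,e,r)[:,:2]*1000;b=cv2.minAreaRect(x.astype(np.float32));print("hub",b,len(u))
print("tool",np.array(s["eef_pos"])*1000,yt)
for z,cc in((.048,b[0]),):
    print("shift tool mm",R.from_quat(s["tool_rot"]).inv().apply(np.r_[cc,0]-np.r_[np.array(s["eef_pos"])[:2]*1000,0]))
u0,v0,w,hh=st[i,:4];cr=im[max(v0-20,0):v0+hh+20,max(u0-20,0):u0+w+20]
f=min(800/cr.shape[1],600/cr.shape[0]);cv2.imwrite("pics/g.png",cv2.resize(cr,None,fx=f,fy=f))
E
python3 g.py
```

```text
zpct [0.0101 0.016  0.048  0.0486]
contour [ 249  162   66   66 2871]
disc ((406.00531005859375, 208.51995849609375), 36.702484130859375)
hub ((409.5624694824219, 211.0421142578125), (50.35287094116211, 48.04671096801758), 1.881894826889038) 1102
tool [403.77758364 205.93111913 359.70363157] -7.917056676362429
shift tool mm [ 5.02576156e+00 -5.85908566e+00 -3.35490878e-03]
```

Call:
apply_moves(commands=[[[0, -1, 10, 0], [1, -2, 25, 0], [2, -3, 40, 0], [2, -3, 55, 0], [2, -3, 68, 0], [2, -3, 77, 0], [2, -3, 80, 0], [2, -3, 80, 0]]])

```text
clock: 2.97
eef_pos: [0.4062, 0.2084, 0.2792]
tool_rot: [0.998, -0.07, -0.0, 0.0]
ft_force: [1.1, 0.1, -0.1]
grip_width: 0.0854
finger_force: 0.0
```

```bash
sed -i 's/>.042/>.045/' g.py; python3 g.py
```

```text
zpct [0.0096 0.0243 0.048  0.0485]
contour [ 241  173   88   86 5307]
disc ((404.9298400878906, 208.74256896972656), 38.73994827270508)
hub ((413.5289611816406, 206.7854766845703), (50.913368225097656, 53.48360824584961), 81.96232604980469) 1962
tool [406.17246632 208.3883248  279.22065112] -8.049985688233786
shift tool mm [ 7.50846101e+00  5.56876261e-01 -6.39203347e-03]
```

View pics/g.png

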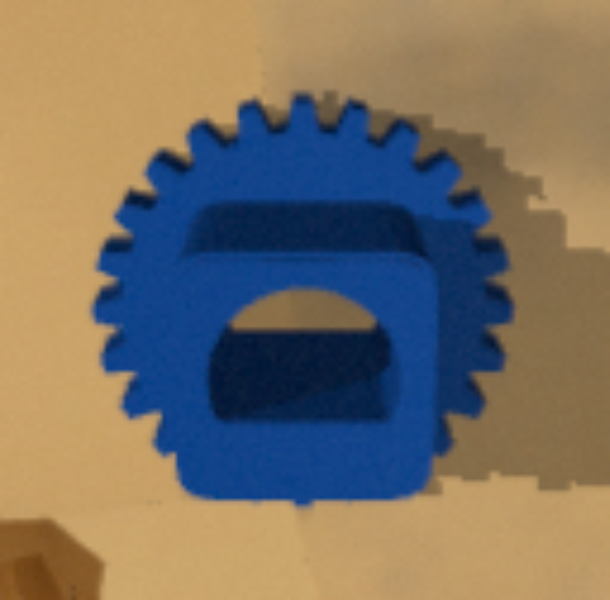

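Run:
```python
from h import *
s=read_state();c=calibration("wrist");K=np.array(c["mtx"])
T=np.eye(4);T[:3,:3]=R.from_quat(s["tool_rot"]).as_matrix();T[:3,3]=s["eef_pos"];M=T@np.array(c["T_tool_cam"])
px=[[285.6,232.1],[258.4,232],[312.8,232],[285,206.2],[285,258]]
p=onplane(px,.048,K,M[:3,3],M[:3,:3]);print((np.linalg.inv(T)@np.c_[p,np.ones(5)].T).T[:,:3].round(4))
```

```text
[[ 1.000e-04  6.000e-04  2.318e-01]
 [ 2.000e-04 -1.890e-02  2.318e-01]
 [ 2.000e-04  2.020e-02  2.318e-01]
 [ 1.930e-02  1.000e-04  2.318e-01]
 [-2.010e-02  2.000e-04  2.318e-01]]
```

Call:
apply_moves(commands=[[[0, 0, 12, 0], [0, 0, 30, 0], [0, 0, 48, 0], [0, 0, 64, 0], [0, 0, 77, 0], [0, 0, 85, 0], [0, 0, 89, 0], [0, 0, 89, 0]]])

```text
clock: 3.68
eef_pos: [0.4064, 0.2088, 0.1907]
tool_rot: [0.998, -0.07, -0.0, 0.0]
ft_force: [0.6, -0.1, 0.0]
grip_width: 0.0855
finger_force: 0.0
```

Call:
apply_moves(commands=[[[0, 0, 0, 0], [0, 0, 0, 0], [0, 0, 0, 0], [0, 0, 0, 0], [0, 0, 0, 0], [0, 0, 0, 0], [0, 0, 0, 0], [0, 0, 0, 0]]], jaw=30, force=50)

```text
clock: 4.35
eef_pos: [0.4065, 0.2089, 0.1914]
tool_rot: [0.998, -0.07, 0.0, -0.0]
ft_force: [-1.3, -2.0, 8.5]
grip_width: 0.0394
finger_force: 51.5
```

Call:
apply_moves(commands=[[[0, 0, -12, 0], [0, 0, -36, 0], [0, 0, -66, 0], [0, 0, -98, 0], [0, 0, -130, 0], [2, 10, -158, 0], [8, 35, -180, 0], [15, 68, -190, 0]]])

```text
clock: 5.02
eef_pos: [0.4117, 0.1396, 0.3837]
tool_rot: [0.998, -0.069, 0.002, -0.001]
ft_force: [1.6, -0.5, -0.0]
grip_width: 0.0395
finger_force: 52.2
```

Call:
apply_moves(commands=[[[8, 36, 0, 0], [16, 72, 0, 0], [24, 110, 0, 0], [32, 148, 0, 0], [40, 186, 0, 0], [48, 222, 0, 0], [56, 256, 5, 0], [63, 288, 12, 0]]])

```text
clock: 5.68
eef_pos: [0.4336, -0.1567, 0.3692]
tool_rot: [0.998, -0.07, 0.001, 0.0]
ft_force: [0.9, -0.1, -1.5]
grip_width: 0.0397
finger_force: 52.2
```

Call:
apply_moves(commands=[[[6, 28, 8, 0], [10, 48, 18, 0], [13, 59, 28, 0], [14, 63, 35, 0], [14, 63, 38, 0], [14, 63, 38, 0], [14, 63, 38, 0], [14, 63, 38, 0]]])

```text
clock: 6.35
eef_pos: [0.4391, -0.2181, 0.3312]
tool_rot: [0.998, -0.069, 0.0, 0.0]
ft_force: [0.4, 0.5, -0.4]
grip_width: 0.0393
finger_force: 52.2
```

Run:
```python
from h import *
s=read_state();print(s["eef_pos"],s["tool_rot"],s["ft_force"],s["moment"],s["grip_width"])
im,d,K,e,r=look("wrist");cv2.imwrite("pics/w2.png",im);np.savez("w2.npz",d=d,e=e,r=r,im=im)
```

```text
[ 0.43907189 -0.21805521  0.33120836] [ 9.97590606e-01 -6.93750152e-02  2.81179828e-04  1.05828975e-04] [ 0.40278207  0.50580251 -0.44331942] [-0.0167398  -0.00446857  0.04312115] 0.03929036103198421
```

View pics/w2.png

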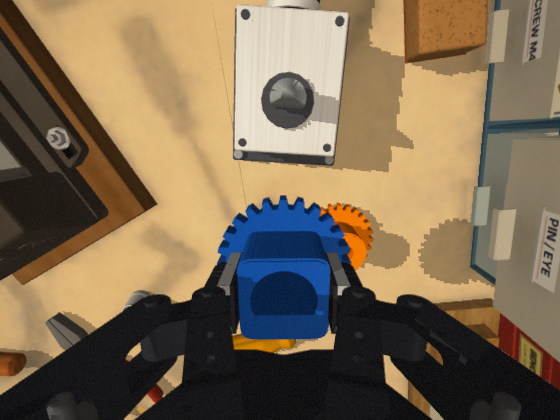

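```bash
cat > m.py <<'E'
from h import *
import sys
f=np.load(sys.argv[1]);d,e,r,im=f["d"],f["e"],f["r"],f["im"];K=np.array(calibration("wrist")["mtx"]);P=cloud(d,K,e,r)
g=cv2.cvtColor(im,cv2.COLOR_BGR2GRAY);hsv=cv2.cvtColor(im,cv2.COLOR_BGR2HSV)
near=np.hypot(P[...,0]-.5275,P[...,1]+.232)<.08
m=(near&(g>120)&(hsv[...,1]<45)&(P[...,2]>.04)).astype(np.uint8)
m=cv2.morphologyEx(m,cv2.MORPH_OPEN,np.ones((3,3)))
k,l,st,ce=cv2.connectedComponentsWithStats(m);i=1+np.argmax(st[1:,4]);print(st[i]);m=(l==i)
print("z cover",np.median(P[m][:,2]))
h=cv2.convexHull(np.argwhere(m)[:,::-1].astype(np.int32))[:,0]
x=onplane(h,.050,K,e,r)[:,:2]*1000;print("cover",cv2.minAreaRect(x.astype(np.float32)))
# dark shoulder ring
dk=(near&(g<110)&(np.hypot(P[...,0]-.5275,P[...,1]+.232)<.03)&(P[...,2]>.045)).astype(np.uint8)
k,l,st,ce=cv2.connectedComponentsWithStats(dk);i=1+np.argmax(st[1:,4]);print(st[i],ce[i])
t=near&(P[...,2]>.086);q=P[t];print("tip",len(q),np.median(q,0),q[:,2].max(), "px",np.argwhere(t).mean(0)[::-1])
sc=5;v0,u0=60,240;cv2.imwrite("pics/s.png",cv2.resize(im[v0:v0+100,u0:u0+110],None,fx=6,fy=6,interpolation=cv2.INTER_CUBIC))
E
python3 m.py w2.npz
```

```text
[  235     0   114   156 13154]
z cover 0.049234387789356265
cover ((545.4623413085938, -235.7948455810547), (82.79119110107422, 110.55978393554688), 78.50025939941406)
[ 261   72   53   57 1890] [288.16190476 102.23809524]
tip 26130 [ 0.45712081 -0.22153752  0.2389061 ] 0.29978005680920605 px [284.98503636 328.81764256]
```

View pics/s.png

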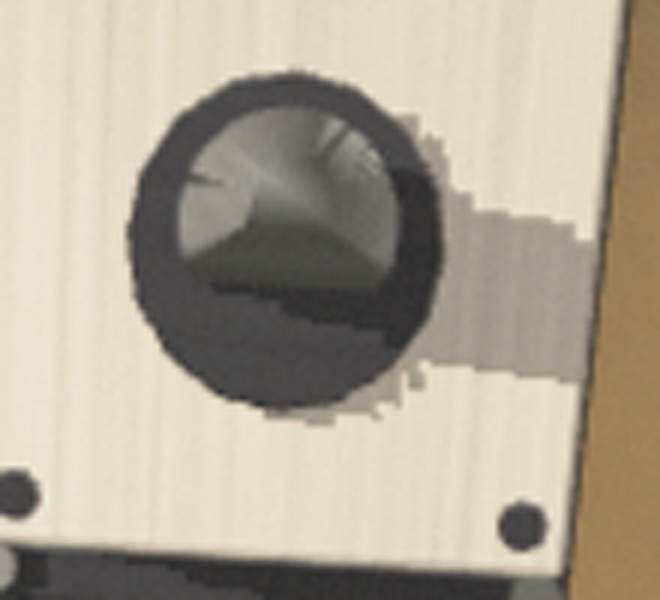

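Run:
```python
from h import *
f=np.load("w2.npz");d,e,r,im=f["d"],f["e"],f["r"],f["im"];K=np.array(calibration("wrist")["mtx"])
print("eye",e)
c=lambda x,y:(240+x/6-.4,60+y/6-.4)
sc=onplane([c(15,493),c(522,525),(245,15),(340,20)],.0505,K,e,r)[:,:2]*1000;print(sc.round(1))
a=lambda i,j:np.degrees(np.arctan2(*(sc[j]-sc[i])[::-1]))
print("yaw",a(0,1)+90,a(2,3)+90,a(0,2),a(1,3))
ring=onplane([c(130,240),c(443,240),c(288,72),c(286,408)],.054,K,e,r)[:,:2]*1000;print(ring.round(1),ring[:2].mean(0),ring[2:].mean(0))
print("fl",np.linalg.norm(ring[0]-ring[1]),np.linalg.norm(ring[2]-ring[3]))
fe=onplane([c(178,215),c(400,215)],.076,K,e,r)[:,:2]*1000;print("straight-top sides",fe,fe.mean(0),np.linalg.norm(fe[0]-fe[1]))
# ellipse fit of ring outer from bright/dark boundary
g=cv2.cvtColor(im,cv2.COLOR_BGR2GRAY);print(g[100,255:322].tolist())
```

```text
eye [ 0.50887183 -0.22677127  0.29978006]
[[ 504.9 -192.1]
 [ 491.1 -260.4]
 [ 594.  -210.1]
 [ 581.1 -279.2]]
yaw -11.451521082381575 -10.566140695856745 -11.472885183383225 -11.812720220641854
[[ 534.4 -213. ]
 [ 528.8 -253.3]
 [ 551.3 -236. ]
 [ 510.8 -230.2]] [ 531.5589074  -233.12558334] [ 531.05708043 -233.12002103]
fl 40.6913790491064 40.89825060099423
straight-top sides [[ 534.02876566 -220.25339195]
 [ 530.41418412 -246.18545028]] [ 532.22147489 -233.21942111] 26.182758620722637
[224, 221, 218, 223, 222, 210, 133, 71, 73, 72, 73, 70, 70, 69, 88, 133, 145, 142, 139, 126, 116, 86, 81, 72, 72, 72, 72, 70, 73, 73, 71, 71, 72, 72, 71, 73, 71, 72, 73, 70, 72, 73, 79, 86, 97, 102, 102, 106, 113, 115, 107, 66, 53, 49, 52, 53, 52, 48, 76, 138, 158, 153, 153, 158, 160, 157, 151]
```

Call:
apply_moves(commands=[[[10, 0, 0, 0], [28, 1, 0, 1], [48, 1, 0, 2], [66, 2, 0, 3], [82, 2, 5, 3.4], [91, 2, 14, 3.4], [93.5, 2, 25, 3.4], [93.5, 2, 30, 3.4]]])

```text
clock: 7.07
eef_pos: [0.5316, -0.2336, 0.2991]
tool_rot: [0.995, -0.099, -0.001, -0.0]
ft_force: [0.7, 0.3, -1.3]
grip_width: 0.0396
finger_force: 52.2
```

Call:
apply_moves(commands=[[[0, 0, 2, 0], [0, 0, 5, 0], [0, 0, 8, 0], [0, 0, 11, 0], [0, 0, 14, 0], [0, 0, 17, 0], [0, 0, 19, 0], [0, 0, 20, 0]]])

```text
clock: 7.73
eef_pos: [0.5311, -0.2339, 0.2804]
tool_rot: [0.995, -0.1, -0.0, -0.0]
ft_force: [0.6, 0.0, -2.5]
grip_width: 0.0395
finger_force: 52.2
```

Run:
```python
from h import *
s=read_state();print(s["eef_pos"],s["tool_rot"],s["ft_force"],s["moment"])
im,d,K,e,r=look("wrist");a=im[180:400,180:400]
im2=look("scene")[0][250:360,140:250]
cv2.imwrite("pics/f.png",np.hstack([cv2.resize(a,(400,400)),cv2.resize(im2,(400,400),interpolation=cv2.INTER_CUBIC)]))
p=np.array([531.4,-233.1,0])/1000-s["eef_pos"];print(R.from_quat(s["tool_rot"]).inv().apply(p)*1000,np.degrees(2*np.arctan2(s["tool_rot"][1],s["tool_rot"][0])))
```

```text
[ 0.53111483 -0.23394324  0.28039915] [ 9.95030728e-01 -9.95681862e-02 -1.48222899e-04 -7.47493864e-05] [ 0.60492091  0.02943567 -2.52495232] [-0.00239069 -0.02358889 -0.01117543]
[ 1.99312263e-01 -8.49589580e-01  2.80399209e+02] -11.428610700450694
```

View pics/f.png

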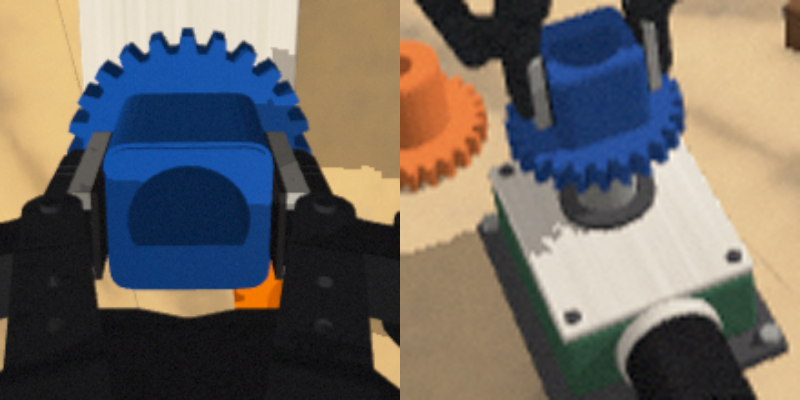

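Call:
apply_moves(commands=[[[0, -0.2, 2, 0], [0, -0.5, 4, 0], [0, -0.5, 6, 0], [0, -0.5, 8, 0], [0, -0.5, 10, 0], [0, -0.5, 12, 0], [0, -0.5, 14, 0], [0, -0.5, 14, 0]]])

```text
clock: 8.5
eef_pos: [0.5312, -0.2334, 0.2662]
tool_rot: [0.995, -0.1, -0.0, -0.0]
ft_force: [-0.1, 0.9, -0.6]
grip_width: 0.0395
finger_force: 52.2
```

Call:
apply_moves(commands=[[[0, 0, 1.5, 0], [0, 0, 3, 0], [0, 0, 5, 0], [0, 0, 7, 0], [0, 0, 9, 0], [0, 0, 11, 0], [0, 0, 12, 0], [0, 0, 12, 0]]])

```text
clock: 9.17
eef_pos: [0.5312, -0.2334, 0.2544]
tool_rot: [0.995, -0.1, -0.0, -0.0]
ft_force: [0.4, -0.3, -1.8]
grip_width: 0.0393
finger_force: 52.2
```

Call:
apply_moves(commands=[[[0, 0, 1.5, 0], [0, 0, 3, 0], [0, 0, 4.5, 0], [0, 0, 6, 0], [0, 0, 7, 0], [0, 0, 8, 0], [0, 0, 8.5, 0], [0, 0, 8.5, 0]]])

```text
clock: 9.83
eef_pos: [0.5313, -0.2335, 0.2461]
tool_rot: [0.995, -0.1, -0.0, -0.0]
ft_force: [0.4, -0.2, -1.5]
grip_width: 0.0395
finger_force: 52.2
```

Call:
apply_moves(commands=[[[0, 0, 0.3, 0], [0, 0, 0.6, 0], [0, 0, 0.9, 0], [0, 0, 1.2, 0], [0, 0, 1.5, 0], [0, 0, 1.5, 0], [0, 0, 1.5, 0], [0, 0, 1.5, 0]]])

```text
clock: 10.5
eef_pos: [0.5313, -0.2335, 0.2455]
tool_rot: [0.995, -0.1, 0.0, 0.0]
ft_force: [-3.6, 1.2, 8.0]
grip_width: 0.0396
finger_force: 53.5
```

Call:
apply_moves(commands=[[[0, 0, 0, 0], [0, 0, 0, 0], [0, 0, 0, 0], [0, 0, 0, 0], [0, 0, 0, 0], [0, 0, 0, 0], [0, 0, 0, 0], [0, 0, 0, 0]]], jaw=75)

```text
clock: 11.17
eef_pos: [0.5313, -0.2335, 0.2447]
tool_rot: [0.995, -0.1, -0.0, 0.0]
ft_force: [-0.1, 0.4, -0.4]
grip_width: 0.0749
finger_force: 0.0
```

Call:
apply_moves(commands=[[[0, 0, -3, 0], [0, 0, -10, 0], [0, 0, -22, 0], [0, 0, -38, 0], [0, 0, -58, 0], [0, 0, -80, 0], [0, 0, -95, 0], [0, 0, -100, 0]]])

```text
clock: 11.83
eef_pos: [0.5316, -0.2336, 0.3484]
tool_rot: [0.995, -0.1, 0.002, 0.001]
ft_force: [-0.5, 0.6, 0.3]
grip_width: 0.0751
finger_force: 0.0
```

Run:
```python
from h import *
s=read_state();print(s["eef_pos"],s["ft_force"],s["grip_width"])
im,d,K,e,r=look("wrist");P=cloud(d,K,e,r)
hsv=cv2.cvtColor(im,cv2.COLOR_BGR2HSV);m=cv2.inRange(hsv,(100,100,30),(130,255,255))>0
q=P[m&(d>0)];z=q[:,2];hub=q[(z>.098)&(z<.108)];dk=q[(z>.06)&(z<.07)]
for n,a in(("hub",hub),("disc",dk)):
    A=np.c_[a[:,:2]-a[:,:2].mean(0),np.ones(len(a))];print(n,len(a),np.median(a[:,2]),np.linalg.lstsq(A,a[:,2],rcond=None)[0])
im2=look("scene")[0][250:360,140:250]
cv2.imwrite("pics/z.png",np.hstack([cv2.resize(im[120:320,180:380],(400,400)),cv2.resize(im2,(400,400),interpolation=cv2.INTER_CUBIC)]))
```

```text
[ 0.53161628 -0.23363703  0.34838524] [-0.45729598  0.58556284  0.29328599] 0.07506927655550671
hub 1743 0.10112762395142083 [ 0.00086461 -0.00373346  0.10107239]
disc 1969 0.06527589771931164 [-0.00135659  0.0007209   0.06522136]
```

View pics/z.png

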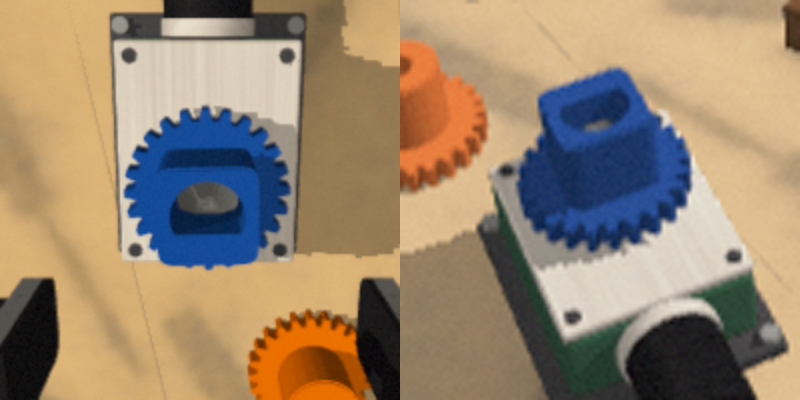

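The gear is level, with its hub top at 101 mm and disc top at 65 mm (nominal 102 and 66), and the shaft shows in the bore. The gripper is clear of it.

```bash
python3 -c "from cell import close_job;print(close_job())"
```

```text
the job is handed in; nothing more can be done
None
```

The blue drive gear is on the gearmotor shaft with the flats matched, seated level on the shoulder and released; the orange gear was not touched, and the job was handed in at about 12 s.

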